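Hang a hook-on parts bin in a slatted board

TASK

Pick up the blue hook-on parts bin and hang it in the upper groove of the slatted board, near the middle of the board's width: tilt its front up to slip the hook in behind the slat, then rotate the bin down until it hangs level with its steel back against the board. Feel your way and do not force the hook against the board. Leave the masking tape roll, the sanding block and the cardboard box where they are.

Things in the scene. Friction and masses are not known exactly. Their poses are not given: they have to be found in the camera images.
- slat_stand: Fixed stand holding the slatted board (220 mm wide, top 270 mm up at nominal height, two level grooves 105 mm apart) between two steel posts 285 mm high that close the groove ends. Origin on the bench top under the middle of the board's front face; the face is the plane x = 0, +x into the board (away from the robot), y along the grooves, z up. Wooden base 12 mm thick, 270 mm wide, from x = -20 to 90 mm.
- groove_nominal (a point): Point fixed to the stand (same axes), on the board's face, mid-width, 190 mm up: the nominal height of the top edge of the slat below the upper groove. The mouth is 22 mm high from there. But the board is clamped in slotted posts and really stands up to 14 mm higher or lower; neither this point nor the stand's pose shows it. Look or feel for it. It does not shift under load.
- cavity_nominal (a point): Point fixed to the stand (same axes), 20 mm behind the face and 20 mm above groove_nominal: nominally inside the upper groove's cavity (off by the same unknown 14 mm). The slat above the mouth is a lip only 5 mm thick; behind it the cavity rises 18 mm above the lip's lower edge and reaches back to x = 36 mm. Its floor is level with the top of the slat below.
- bin_grip (a point): Mid-width of the bin, 32 mm above its underside, 65 mm before the rear face of its steel back: a good place to grasp across the outer side faces, 50 mm apart and here 52 mm high. The bin is an open blue plastic box 100 mm long, 0.15 to 0.31 kg, upright on the bench. Axes are the bin's: x from its low front (36 mm high) to its steel back with the hook, y across, z up.
- bin_root (a point): Foot of the hook on the rear face of the bin's steel back (4 mm plate from the underside to 58 mm up), 44 mm above the underside, axes as bin_grip: the tongue's underside leaves the plate here. From here the hook is an L, 36 mm wide: a tongue 4 mm thick runs to x = 13 mm; at its end a flange (x = 9 to 13 mm) rises to z = 27 mm. Hung, the tongue's underside rests on the slat below.
- bin_tip (a point): Rounded top of the hook's flange (centre of its 2 mm radius), 11 mm behind and 25 mm above bin_root, same axes. The hook is taller than the mouth: it enters only with the bin's front tilted up about 0.6 to 0.7 rad, moving in and up, then turning down. Hung, the flange stands behind the slat above, the plate's lower edge leans on the face, and the bin droops up to 0.06 rad front down.
- masking_roll_mid (a point): Bystander: centre of a roll of masking tape, 96 mm across, 24 mm high.
- sanding_block_mid (a point): Bystander: centre of a cork sanding block, 63 x 113 x 34 mm.
- box_dowels_mid (a point): Bystander: centre of a small brown cardboard box, 64 x 71 x 51 mm.

How it is judged:
By the outcome, as a careful person would: the job done as asked, in the order asked, and still so for the second after the job is handed in, with the robot touching nothing.
It also fails if it takes over 51 s, if anything falls off the work surface, if the arm or the gripper's body presses on something with over 40 N, if the wrist force passes 120 N, or if a joint passes its speed limit or range.

ROBOT

A 6-joint arm with a two-finger parallel gripper is mounted at the origin on a cart in front of the work surface, level with it; the furniture and walls round the work are solid. World frame = base frame: x ahead of the robot, y to its left, z up, the work surface at z = 0. Lengths are in m, angles in degrees, forces in N, time in s.
With the tool pointing down it reaches from about 0.25 to 0.775 m from the base axis. Payload 4 kg.
Tool frame: the origin (TCP) lies between the finger pads; the fingertips stand 8 mm ahead of it and the grasp point (between the pads) lies 11 mm behind it; z points along the fingers, y is the line along which they close (so a half turn about z gives the same grasp; the last joint's range is limited). The gripper opens to 85 mm and grips with 20 to 120 N. Pads are 22 mm wide; open, the fingers measure 114 mm over their backs; the gripper's body (76 mm by 85 mm) begins 54 mm behind the grasp point. The pads swing forward as they close: fully open they stand 13 mm farther back than shut.
Start: joints at [-73.23, 4.996, 78.535, -0, 96.463, -5.907], TCP at [0.212, -0.507, 0.239] pointing down, gripper open.
Joint ranges: [-177.83, 177.83], [-43.37, 116.18], [15.69, 146.23], [-61.86, 241.86], [9.47, 152.12], [-147.06, 147.06]. Speed limits (degrees/s): [159.86, 159.86, 180, 180, 180, 180].

INTERFACE

Orientations are given as a 3x3 rotation matrix whose columns are the frame's x, y, z axes.
In Python, from rig import env gives the robot as it stands.
- The arm moves only by the tool servo_tool, never from a script. Its argument "increments" is text: rows parted by semicolons, each of 7 numbers parted by spaces: the shift along the tool's x, y, z in mm, then the turn, a rotation vector about the tool's x, y, z in degrees, then the opening in per cent of the stroke, from 0 (shut) to 100 (fully open). A call has exactly 8 rows; each row is the pose to reach, as a shift and turn from the pose commanded when the call began, along the tool's axes at that moment; what a row does not reach only later rows make up. A row lasts 1/10 s, in which the tool goes at most 50 mm and 8.59 degrees, less where a joint would pass 70% of its speed; a pose out of reach is approached as far as the arm can. A call with a gripper value outside its range is refused whole. The fingers move at their own pace and stop on an object; "grip_force" is the grip in N (left out, the last holds). Time passes only in rows, so rows that repeat a pose let the fingers close, or fill a call up. It gives the time, the measured TCP pose, the force, the opening and the grip force at its end, in the units of the state.
- env.sense(): the state, without advancing time (a new reading comes with each control period).
- env.grab_frame(name): name is "side" or "top"; returns a dict with "pixels" (480x640x3 uint8, red, green, blue), "z_map" (480x640 float32, m along the optical axis (not along the pixel's ray), 0 where there is no reading), "fx", "fy", "cx", "cy" (pixels), "position" and "rotation" of the camera in the world. Camera axes: x right, y up, looking along -z (the intrinsics and any distortion apply to the point x, -y, -z); pixel columns grow to the right and rows downward; lengths in m; the calibration is good to about 2 mm. A picture is of the moment at which its call begins.
- env.job_done(): hands the job in; it is judged then, once.
Trained networks look in a picture, given as the dict that the camera call returned (one of the last four; its "shot" number tells which), for a name from the list of things; names that differ only in an ending like _2 or _b are one class to them, and where a whole thing is asked for, a point or a joint stands for the part that bears it (a point fixed in the world has none). Each returns a list of dicts, best first, with "score" (0 to 1); they miss things now and then, are a little off and sometimes report something else, mostly with a low value. They report only what shows in the picture. A call takes as long as a camera call.
- env.look_for(picture, label): "box" ([left, top, right, bottom] in pixels, round what is visible of it).
The state is a dict: "t": time; "joint_pos": joint angles; "qvel": joint speeds; "effort": joint torques, N m; "tcp_pos": TCP position; "tcp_rot": TCP orientation; "wrist_force": force on the tool from outside, world axes, zero at the start; "wrist_torque": the same for the moment, N m; "finger_gap": finger opening in m; "grasp_force": force on a finger pad.
Only numpy, scipy, OpenCV 4.12 (cv2) and the standard library are available. Lean on these libraries where they do the work, as an engineer would, in place of code of your own. Each camera call takes 0.05 s, during which the arm holds its last target. There are 200 camera calls.

## Working session

There is one attempt and no reset: what is moved stays moved. The work goes in short steps, Python scripts to look and compute and a tool call to move; the robot and the scene stay as the last step left them, time stands still between calls to the robot, and variables do not carry over. Pictures are saved under pics/ and viewed, at most 10 in all, crops included, and the job is handed in when it is done.

Besides the shell and the picture viewer there is one more tool, called as name(argument=value, ...), one argument or row to a line, values as JSON. servo_tool: Moves the arm, as the interface text tells. Its arguments: {"type":"object","properties":{"increments":{"type":"string"},"grip_force":{"type":"number"}},"required":["increments"]}

```bash
ls; mkdir -p pics; cat > h.py <<'E'
import numpy as np, cv2
from rig import env
def pts(f):
    z=f["z_map"]; v,u=np.mgrid[:480,:640]
    P=np.stack([(u-f["cx"])/f["fx"]*z,-(v-f["cy"])/f["fy"]*z,-z],-1)
    W=P@np.array(f["rotation"]).T+np.array(f["position"]); W[z==0]=np.nan
    return W
def save(f,n): cv2.imwrite("pics/"+n,f["pixels"][:,:,::-1])
E
python3 - <<'E'
from h import *
for n in("side","top"):
    f=env.grab_frame(n); save(f,n+"0.png"); np.savez(n+"0.npz",W=pts(f),px=f["pixels"])
    print(n,{k:f[k] for k in f if k not in("pixels","z_map")})
    for l in("slat_stand","bin_grip","bin_root","bin_tip","masking_roll_mid","sanding_block_mid","box_dowels_mid"):
        r=env.look_for(f,l)[:2]
        for d in r:
            b=np.array(d["box"]).astype(int); W=pts(f)[b[1]:b[3],b[0]:b[2]].reshape(-1,3)
            print(l,round(d["score"],2),b,np.nanmedian(W,0).round(3))
s=env.sense(); print(s)
E
```

```text
pics
side {'fx': 584.6188635873898, 'fy': 584.6188635873898, 'cx': 323.0273073713404, 'cy': 239.86857745898834, 'position': array([0.13466923, 0.84677646, 0.9007535 ]), 'rotation': array([[-0.91682496,  0.23839464, -0.32031233],
       [-0.39894459, -0.58024434,  0.71004205],
       [-0.0165892 ,  0.77877115,  0.62708875]]), 'shot': 1}
slat_stand 0.91 [153 171 272 367] [0.667 0.153 0.048]
bin_grip 0.64 [284 304 346 362] [0.484 0.131 0.007]
bin_root 0.94 [285 304 343 359] [0.487 0.128 0.013]
bin_tip 0.73 [283 306 344 358] [0.487 0.13  0.014]
masking_roll_mid 0.91 [372 249 416 286] [ 0.401 -0.135  0.007]
sanding_block_mid 0.97 [328 357 391 418] [0.35  0.218 0.022]
sanding_block_mid 0.22 [283 306 344 359] [0.486 0.132 0.013]
box_dowels_mid 0.6 [277 202 301 234] [ 0.689 -0.17   0.049]
box_dowels_mid 0.46 [155 170 274 367] [0.666 0.152 0.046]
top {'fx': 499.95806827118946, 'fy': 499.95806827118946, 'cx': 325.39045211926737, 'cy': 247.81869811364277, 'position': array([0.34922787, 0.00721853, 1.13002716]), 'rotation': array([[-0.01971278,  0.98262558, -0.18454909],
       [-0.99980493, -0.
[... 584 characters left out ...]
  9.64611594e+01, -5.90713145e+00]), 'qvel': array([ 0.08130868, -0.08042445,  0.09732573, -0.02253305,  0.04733558,
       -0.0025684 ]), 'effort': array([ 4.77179640e-05, -3.51670074e+01, -3.13438547e+01, -1.31966326e-04,
        1.37024335e-04, -6.10154316e-06]), 'tcp_pos': array([ 0.21206687, -0.50750531,  0.23936986]), 'tcp_rot': array([[ 9.22679490e-01,  3.85567837e-01,  4.97215601e-05],
       [ 3.85567839e-01, -9.22679473e-01, -1.75405077e-04],
       [-2.17534931e-05,  1.81013701e-04, -9.99999983e-01]]), 'wrist_force': array([ 0.20292254, -0.47482633, -0.09912016]), 'wrist_torque': array([ 0.04077715, -0.00886055, -0.01722717]), 'grasp_force': 0.0, 'finger_gap': 0.08566664044846717}
```

```bash
python3 - <<'E'
import cv2,numpy as np
a=cv2.imread("pics/side0.png")[150:440,130:430]; b=cv2.imread("pics/top0.png")[120:380,160:440]
cv2.imwrite("pics/c.png",np.vstack([np.hstack([cv2.resize(a,(400,387)),cv2.resize(b,(400,387))])]))
E
```

```text
(no output)
```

View pics/c.png

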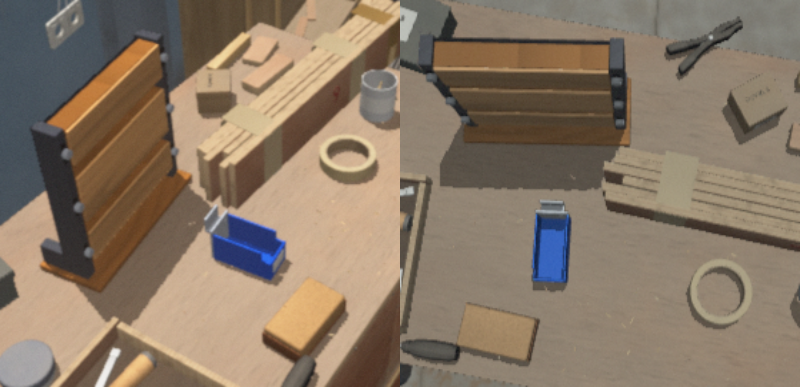

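```bash
python3 - <<'E'
import numpy as np,cv2
for n in("side","top"):
    d=np.load(n+"0.npz");W=d["W"].reshape(-1,3);px=d["px"].reshape(-1,3).astype(int)
    m=(px[:,2]>px[:,0]+40)&(W[:,2]>-.01)&(abs(W[:,0]-.48)<.12)&(abs(W[:,1]-.13)<.12)
    B=W[m]; print(n,"blue",m.sum(),B.min(0).round(3),B.max(0).round(3))
    for lo,hi in((.03,.05),(.05,.08)):
        q=B[(B[:,2]>lo)&(B[:,2]<hi)]
        if len(q)>5: print(lo,len(q),"rect",cv2.minAreaRect((q[:,:2]*1000).astype(np.float32)))
    near=(abs(W[:,0]-.48)<.1)&(abs(W[:,1]-.13)<.06)&(W[:,2]>.045)&(W[:,2]<.12)
    q=W[near]
    if len(q): print("high",len(q),q.min(0).round(3),q.max(0).round(3),cv2.minAreaRect((q[:,:2]*1000).astype(np.float32)))
    # board
    s=(W[:,0]>.56)&(W[:,1]>-.05)&(W[:,1]<.4)&(W[:,0]<.85)
    for lo,hi in((.08,.12),(.13,.17),(.2,.24),(.24,.263),(.263,.3)):
        q=W[s&(W[:,2]>lo)&(W[:,2]<hi)]
        if len(q)>5: print("board",lo,len(q),q.min(0).round(3),q.max(0).round(3),cv2.minAreaRect((q[:,:2]*1000).astype(np.float32)))
E
```

```text
side blue 1596 [ 0.423  0.107 -0.002] [0.525 0.167 0.056]
0.03 584 rect ((472.7467346191406, 136.95538330078125), (55.22218704223633, 98.85248565673828), 85.25321197509766)
0.05 145 rect ((480.42840576171875, 135.8194580078125), (53.53168869018555, 79.80469512939453), 85.1736831665039)
high 537 [0.438 0.106 0.045] [0.538 0.164 0.074] ((488.9095153808594, 134.74171447753906), (54.91608810424805, 98.28729248046875), 86.00419616699219)
board 0.08 2109 [ 0.56 -0.05  0.08] [0.707 0.277 0.12 ] ((644.7105102539062, 106.41544342041016), (353.6955871582031, 102.29756927490234), 65.3653564453125)
board 0.13 1579 [0.649 0.019 0.13 ] [0.708 0.276 0.17 ] ((660.0757446289062, 150.92137145996094), (259.484130859375, 48.94127655029297), 79.0221176147461)
board 0.2 1473 [0.652 0.017 0.2  ] [0.708 0.276 0.24 ] ((665.9505004882812, 148.27774047851562), (260.71490478515625, 45.345767974853516), 81.11998748779297)
board 0.24 1098 [0.648 0.016 0.24 ] [0.707 0.276 0.263] ((659.90576171875, 149.14053344726562), (261.1055603027344, 47.673099517822266), 79.44641876220703)
board 0.263 2836 [0.652 0.013 0.263] 
[... 632 characters left out ...]
516571044922), (339.34735107421875, 89.83427429199219), 67.23600769042969)
board 0.13 743 [0.648 0.017 0.13 ] [0.667 0.272 0.17 ] ((657.8399658203125, 144.52911376953125), (255.47938537597656, 14.421077728271484), 88.86710357666016)
board 0.2 545 [0.652 0.015 0.2  ] [0.693 0.271 0.24 ] ((661.3583374023438, 141.45803833007812), (38.010475158691406, 257.3722839355469), 5.8591742515563965)
board 0.24 615 [0.648 0.017 0.24 ] [0.667 0.272 0.263] ((657.6715698242188, 144.76747131347656), (254.80198669433594, 11.032415390014648), 88.0528793334961)
board 0.263 3595 [0.653 0.016 0.263] [0.705 0.273 0.289] ((678.4003295898438, 144.69207763671875), (257.1269836425781, 45.04132843017578), 87.8369140625)
```

The bin (blue, hook pointing at the board) sits right in front of the stand, yawed about -4°. Next I'll fit the board face, the groove height and the bin pose.

```bash
python3 - <<'E'
import numpy as np
for n in("side","top"):
    d=np.load(n+"0.npz");W=d["W"].reshape(-1,3);px=d["px"].reshape(-1,3).astype(int)
    s=(W[:,0]>.63)&(W[:,0]<.72)&(W[:,1]>.05)&(W[:,1]<.24)&(W[:,2]>.06)&(W[:,2]<.29)
    Q=W[s]
    F=Q[(Q[:,2]<.26)]
    k=np.ones(len(F),bool)
    for i in range(8):
        A=np.c_[F[:,1]-.145,np.ones(len(F))]; c=np.linalg.lstsq(A[k],F[k,0],rcond=None)[0]; r=F[:,0]-A@c; k=abs(r)<.004 if i else r<.005
    print(n,"face x=%.4f slope dx/dy %.4f"%(c[1],c[0]),k.sum(),"of",len(F),"std",r[k].std())
    dx=Q[:,0]-(c[0]*(Q[:,1]-.145)+c[1])
    for z in np.arange(.06,.29,.004):
        m=(Q[:,2]>=z)&(Q[:,2]<z+.004)
        if m.sum(): print("%.3f n%d  dx %s"%(z,m.sum(),np.percentile(dx[m]*1000,[5,50,95]).round(1)), px[s][m].mean(0).round())
    p=(W[:,0]>.63)&(W[:,0]<.72)&(W[:,2]>.274)&(W[:,2]<.3);print("posts y",np.nanpercentile(W[p,1],[0.5,99.5]).round(4), np.nanpercentile(W[p,2],[50]))
    # bin
    B=(px[:,2]>px[:,0]+40)&(abs(W[:,0]-.48)<.12)&(abs(W[:,1]-.13)<.12)&(W[:,2]>.03)
    H=(abs(W[:,0]-.48)<.1)&(abs(W[:,1]-.13)<.06)&(W[:,2]>.048)&(W[:,2]<.12)
    a=np.radians(-3.8);R=np.array([[np.cos(a),-np.sin(a)],[np.sin(a),np.cos(a)]])
    for nm,m in(("blue",B),("high",H)):
        q=W[m,:2]@R; print(nm,"binframe",np.percentile(q,[1,99],0).round(4))
    q=W[H];qq=q[:,:2]@R
    for x in np.arange(.40,.52,.004):
        pass
    for u in np.arange(qq[:,0].max()-.03,qq[:,0].max(),.003):
        m=(qq[:,0]>=u)&(qq[:,0]<u+.003)
        if m.sum():print("x'%.3f n%d zmax %.3f med %.3f y %s"%(u,m.sum(),q[m,2].max(),np.median(q[m,2]),np.percentile(qq[m,1],[2,98]).round(3)))
E
```

```text
side face x=0.6586 slope dx/dy 0.0387 4110 of 5005 std 0.0011447391204716848
0.060 n91  dx [-1.6  0.   1.7] [107.  77.  50.]
0.064 n70  dx [-1.9 -0.2  1.6] [107.  78.  51.]
0.068 n88  dx [-2.2 -0.3  1.1] [108.  79.  51.]
0.072 n100  dx [-1.7  0.   1.8] [109.  79.  51.]
0.076 n80  dx [-1.4 -0.   1.8] [108.  78.  51.]
0.080 n84  dx [-1.8 -0.2  1.6] [107.  77.  50.]
0.084 n85  dx [-2.  -0.1  1.2] [105.  77.  50.]
0.088 n94  dx [-1.8 -0.2  4.9] [106.  76.  49.]
0.092 n451  dx [-0.9  7.4 15.8] [113.  77.  46.]
0.096 n146  dx [-0.7  6.2 14.1] [114.  76.  44.]
0.116 n41  dx [-1.   0.3  2.2] [99. 69. 43.]
0.120 n93  dx [-1.6 -0.1  1.6] [101.  72.  45.]
0.124 n90  dx [-1.8 -0.1  1.5] [104.  76.  48.]
0.128 n100  dx [-2.  -0.1  1.7] [110.  80.  51.]
0.132 n105  dx [-1.6 -0.   1.9] [116.  84.  54.]
0.136 n98  dx [-1.7 -0.1  1.7] [116.  84.  53.]
0.140 n87  dx [-1.5 -0.1  1.4] [116.  84.  54.]
0.144 n105  dx [-1.9 -0.3  1.2] [115.  84.  53.]
0.148 n92  dx [-1.9 -0.2  1.6] [116.  85.  54.]
0.152 n95  dx [-1.7 -0.1  1.5] [119.  86.  55.]
0.156 n95  dx [-2.  -0.3  1.3] [120.  87.  55.]
0.160 n103  
[... 4283 characters left out ...]
 1.4 20.7 38.6] [132.  99.  68.]
posts y [0.0167 0.2711] [0.27886681]
blue binframe [[0.4132 0.1409]
 [0.5073 0.191 ]]
high binframe [[0.4321 0.1411]
 [0.5275 0.1909]]
x'0.498 n6 zmax 0.054 med 0.052 y [0.142 0.19 ]
x'0.501 n5 zmax 0.056 med 0.053 y [0.142 0.189]
x'0.504 n4 zmax 0.053 med 0.050 y [0.142 0.19 ]
x'0.507 n6 zmax 0.054 med 0.053 y [0.142 0.19 ]
x'0.510 n35 zmax 0.060 med 0.055 y [0.143 0.188]
x'0.513 n21 zmax 0.059 med 0.057 y [0.143 0.189]
x'0.516 n12 zmax 0.052 med 0.050 y [0.15  0.181]
x'0.519 n9 zmax 0.053 med 0.050 y [0.151 0.182]
x'0.522 n42 zmax 0.073 med 0.061 y [0.149 0.183]
x'0.525 n20 zmax 0.073 med 0.070 y [0.149 0.182]
x'0.528 n1 zmax 0.069 med 0.069 y [0.168 0.168]
```

```bash
cat >> h.py <<'E'
from scipy.spatial.transform import Rotation as Ro
YB=np.radians(-3.8); YW=np.radians(-2.2)
GRIP0=np.array([.459,.1364,.032])
def tool(yaw,lean):  # tool x along yaw heading, z down, leaned forward by lean deg
    return (Ro.from_euler('z',yaw)*Ro.from_euler('y',-np.radians(lean))*Ro.from_matrix([[1,0,0],[0,-1,0],[0,0,-1]])).as_matrix()
def inc(p,R,n=""):
    s=env.sense(); R0=np.array(s["tcp_rot"]); d=R0.T@(np.array(p)-s["tcp_pos"])*1000
    r=np.degrees(Ro.from_matrix(R0.T@R).as_rotvec()); print(n,d.round(1),r.round(2))
E
python3 - <<'E'
from h import *
R=tool(YB,42); g=GRIP0+.011*R[:,2]; print(g)
inc([.36,-.15,.22],tool(YB,20),"mid")
inc(g-.1*R[:,2],R,"pre")
E
```

```text
[0.46634425 0.1359122  0.02382541]
mid [ 274.3 -272.8   19.3] [-4.61 19.64 26.21]
pre [ 422.8 -525.5  141.1] [-9.69 41.24 25.28]
```

servo_tool(
  increments="34 -34 2 -0.6 2.5 3 100;69 -68 5 -1.2 5 7 100;103 -102 7 -1.8 7.5 10 100;137 -136 10 -2.4 10 13 100;172 -170 12 -3 12.5 17 100;206 -205 15 -3.5 15 20 100;240 -239 17 -4 17.5 23 100;274 -273 19 -4.6 19.6 26.2 100",
  grip_force=50,
)

```text
t: 1.6
tcp_pos: [0.3597, -0.1486, 0.2205]
tcp_rot: [[0.937, -0.07, 0.343], [-0.066, -0.998, -0.024], [0.344, -0.0, -0.939]]
wrist_force: [1.0, 0.0, -1.4]
finger_gap: 0.0856
grasp_force: 0.0
```

```bash
python3 - <<'E'
from h import *
s=env.sense();print(s["joint_pos"].round(1),s["tcp_pos"].round(3),s["wrist_force"])
R=tool(YB,42); g=GRIP0+.011*R[:,2]
inc(g-.1*R[:,2],R,"pre")
E
```

```text
[-40.7 -30.4 111.5  12.   82.7  53.5] [ 0.36  -0.149  0.22 ] [ 1.02452345  0.04816698 -1.3937162 ]
pre [ -23.8 -291.   121.7] [ 0.1  21.88 -0.21]
```

servo_tool(
  increments="-4 -42 14 0 3 0 100;-8 -84 28 0 6 0 100;-12 -126 42 0 9 0 100;-16 -168 58 0 12 0 100;-20 -210 75 0 15 0 100;-22 -250 95 0 18 0 100;-24 -291 122 0 22 0 100;-24 -291 122 0 22 0 100",
)

```text
t: 2.4
tcp_pos: [0.3972, 0.1411, 0.097]
tcp_rot: [[0.74, -0.063, 0.669], [-0.047, -0.998, -0.041], [0.671, -0.001, -0.742]]
wrist_force: [1.1, -0.9, -0.0]
finger_gap: 0.0856
grasp_force: 0.0
```

```bash
python3 - <<'E'
from h import *
s=env.sense();print(s["joint_pos"].round(1),s["tcp_pos"].round(3),s["wrist_force"])
R=tool(YB,42); g=GRIP0+.011*R[:,2]
inc(g-.1*R[:,2],R,"pre")
inc(g,R,"grasp")
E
```

```text
[ 26.2 -31.2 133.5 -29.   43.4 135. ] [0.397 0.141 0.097] [ 1.06303434 -0.90069606 -0.02109   ]
pre [2.6 0.6 0.8] [-0.17 -0.11  0.1 ]
grasp [  2.4   0.9 100.8] [-0.17 -0.11  0.1 ]
```

servo_tool(
  increments="1 0 20 0 0 0 100;2 1 40 0 0 0 100;2 1 60 0 0 0 100;2 1 75 0 0 0 100;2 1 88 0 0 0 100;2 1 97 0 0 0 100;2 1 101 0 0 0 100;2 1 101 0 0 0 100",
)

```text
t: 3.2
tcp_pos: [0.4666, 0.1334, 0.0234]
tcp_rot: [[0.743, -0.067, 0.666], [-0.049, -0.998, -0.045], [0.668, 0.0, -0.744]]
wrist_force: [0.1, -0.6, 0.2]
finger_gap: 0.0854
grasp_force: 0.0
```

```bash
python3 - <<'E'
from h import *
s=env.sense();print(s["joint_pos"].round(1),s["tcp_pos"].round(4),s["wrist_force"])
R=tool(YB,42); g=GRIP0+.011*R[:,2]
inc(g,R,"grasp")
f=env.grab_frame("side"); cv2.imwrite("pics/g.png",cv2.resize(f["pixels"][200:440,180:480,::-1],(600,480)))
E
```

```text
[ 18.9 -12.6 131.8 -36.5  25.8 141. ] [0.4666 0.1334 0.0234] [ 0.05816464 -0.56961657  0.22416339]
grasp [-0.  -2.5 -0.7] [0.02 0.09 0.  ]
```

View pics/g.png

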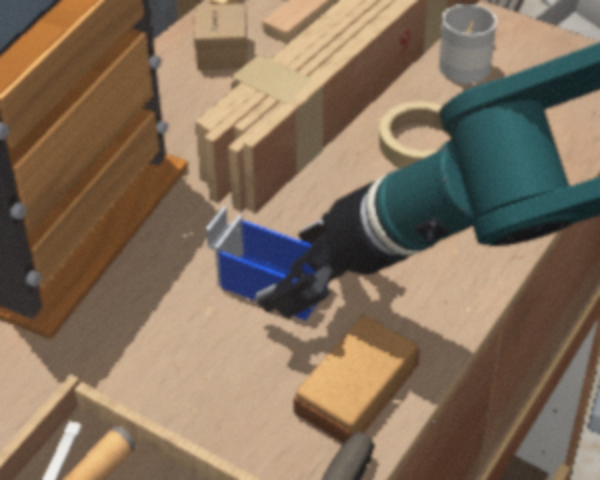

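Fingers straddle the bin (near finger about (285,290) px, far about (315,230)). Closing now, after a 2.5 mm sideways correction.

servo_tool(
  increments="0 -2.5 0 0 0 0 100;0 -2.5 0 0 0 0 40;0 -2.5 0 0 0 0 30;0 -2.5 0 0 0 0 20;0 -2.5 0 0 0 0 20;0 -2.5 0 0 0 0 20;0 -2.5 0 0 0 0 20;0 -2.5 0 0 0 0 20",
  grip_force=60,
)

```text
t: 4.05
tcp_pos: [0.4672, 0.1363, 0.0242]
tcp_rot: [[0.741, -0.066, 0.668], [-0.049, -0.998, -0.044], [0.669, -0.0, -0.743]]
wrist_force: [-4.7, 0.1, 4.8]
finger_gap: 0.0491
grasp_force: 62.8
```

```bash
python3 - <<'E'
from h import *
s=env.sense();print(s["joint_pos"].round(1),s["tcp_pos"].round(4),s["wrist_force"],s["grasp_force"],s["finger_gap"])
# lift up 130 & back 40, tilt to lean 20
p=s["tcp_pos"]
inc(p+[0,0,.10],tool(YB,32),"lift")
E
```

```text
[ 19.4 -12.4 131.6 -37.1  25.9 141.9] [0.4672 0.1363 0.0242] [-4.7246719   0.13311492  4.83348653] 62.82420873641968 0.049099827667269016
lift [ 66.9  -0.  -74.3] [-3.000e-02 -1.001e+01  1.000e-02]
```

servo_tool(
  increments="13 0 -15 0 0 0 20;27 0 -30 0 0 0 20;40 0 -44 0 0 0 20;54 0 -59 0 -3 0 20;67 0 -74 0 -6 0 20;80 0 -89 0 -10 0 20;94 0 -104 0 -14 0 20;94 0 -104 0 -14 0 20",
)

```text
t: 4.85
tcp_pos: [0.4707, 0.1363, 0.1687]
tcp_rot: [[0.878, -0.068, 0.475], [-0.061, -0.998, -0.03], [0.476, -0.003, -0.88]]
wrist_force: [1.2, -0.2, -0.4]
finger_gap: 0.0494
grasp_force: 62.5
```

```bash
cat >> h.py <<'E'
def RB(yaw,th): return (Ro.from_euler('z',yaw)*Ro.from_euler('y',th)).as_matrix() # th>0 = front up
T0=tool(YB,42); P0=np.array([.4672,.1363,.0242]); 
ROOT0=GRIP0+RB(YB,0)@[.065,0,.012]
A=T0.T@RB(YB,0); a=T0.T@(ROOT0-P0)      # bin in tool frame
FN=np.array([np.cos(YW),np.sin(YW),0]); FM=np.array([.6582,.145,0]); SL=np.array([-np.sin(YW),np.cos(YW),0]); ZS=.198
def bin_now():
    s=env.sense();R=np.array(s["tcp_rot"]); return s["tcp_pos"]+R@a, R@A, s
def show():
    r,R,s=bin_now(); d=r-FM
    print("root: depth %.1f side %.1f above-slat %.1f mm; tilt %.1f yaw %.1f deg"%(d@FN*1e3,d@SL*1e3,(r[2]-ZS)*1e3,np.degrees(np.arctan2(-R[2,0],np.hypot(R[0,0],R[1,0]))),np.degrees(np.arctan2(R[1,0],R[0,0]))),
      "F",s["wrist_force"].round(1),"T",s["wrist_torque"].round(2),"gap",round(s["finger_gap"]*1e3,1),"q",s["joint_pos"].round(0),"t",round(s["t"],2))
def goto(depth,side,up,tilt,n=""):  # mm, deg
    R=RB(YW,np.radians(tilt)); r=FM+FN*depth/1e3+SL*side/1e3+[0,0,ZS+up/1e3]
    T=R@A.T; inc(r-T@a,T,n)
E
python3 - <<'E'
from h import *
show()
goto(-60,0,20,37,"pre"); goto(-15,0,-10,37,"near")
f=env.grab_frame("side"); cv2.imwrite("pics/l.png",cv2.resize(f["pixels"][140:400,130:430,::-1],(692,600)))
E
```

```text
root: depth -127.2 side -18.1 above-slat -23.4 mm; tilt 13.6 yaw -3.8 deg F [ 1.2 -0.2 -0.4] T [ 0.03  0.34 -0.02] gap 49.4 q [ 15. -19. 112. -10.  60. 112.] t 4.85
pre [ 93.1 -18.6 -26.6] [  0.33 -23.4   -1.66]
near [118.4 -19.8  21.2] [  0.33 -23.4   -1.66]
```

View pics/l.png

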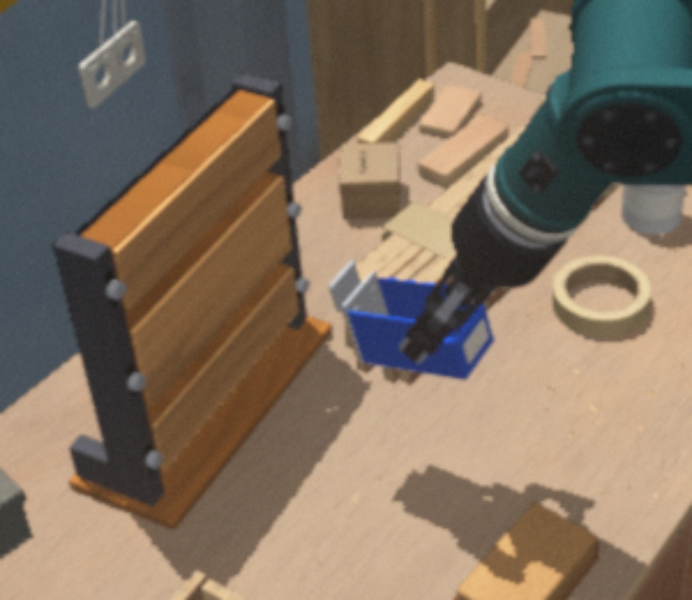

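servo_tool(
  increments="12 -3 -4 0 -4 0 20;25 -6 -8 0 -8 -0.5 20;40 -9 -12 0 -12 -1 20;55 -12 -17 0 -16 -1.2 20;70 -15 -22 0.3 -20 -1.5 20;83 -18 -25 0.3 -23.4 -1.7 20;93 -18.6 -26.6 0.3 -23.4 -1.7 20;93 -18.6 -26.6 0.3 -23.4 -1.7 20",
)

```text
t: 5.7
tcp_pos: [0.5381, 0.1498, 0.2291]
tcp_rot: [[0.996, -0.037, 0.078], [-0.037, -0.999, -0.007], [0.078, 0.004, -0.997]]
wrist_force: [0.2, 0.5, -0.7]
finger_gap: 0.0492
grasp_force: 62.5
```

```bash
cat > plan.py <<'E'
import numpy as np
from scipy.sparse import coo_matrix
from scipy.sparse.csgraph import dijkstra
def seg(p,q,n): return np.linspace(p,q,n)
H=np.vstack([seg((-4,-44),(0,-44),4),seg((0,-44),(0,0),40),seg((0,0),(13,0),14),seg((13,0),(13,25),26),[[12.4,26.4],[11,27],[9.6,26.4]],seg((9,25),(9,4),22),seg((9,4),(0,4),10),seg((0,4),(0,14),11),seg((0,14),(-4,14),5)])
def box(P,x0,x1,z0,z1):
    dx=np.maximum(x0-P[...,0],P[...,0]-x1);dz=np.maximum(z0-P[...,1],P[...,1]-z1)
    return np.hypot(np.maximum(dx,0),np.maximum(dz,0))+np.minimum(np.maximum(dx,dz),0)
def clear(P): return np.min([box(P,0,99,-99,0),box(P,0,5,22,99),box(P,5,99,40,99),box(P,36,99,-99,99)],0).min(-1)
D=np.arange(-30,8.1,.5);Hh=np.arange(-16,20.1,.5);TH=np.arange(0,47.6,2.5)
C=np.empty((len(TH),len(D),len(Hh)))
for k,t in enumerate(np.radians(TH)):
    c,s=np.cos(t),np.sin(t);P=np.c_[H[:,0]*c+H[:,1]*s,-H[:,0]*s+H[:,1]*c]
    C[k]=clear(P[None,None]+np.stack(np.meshgrid(D,Hh,indexing='ij'),-1)[:,:,None,:])
idx=np.arange(C.size).reshape(C.shape);ok=C>-.01;w=1/np.maximum(C,.05)**2+.1
I=[];J=[];V=[]
for dk in(-1,0,1):
  for di in(-1,0,1):
    for dj in(-1,0,1):
      if (dk,di,dj)<=(0,0,0):continue
      a=tuple(slice(max(0,-o),n-max(0,o)) for o,n in zip((dk,di,dj),C.shape));b=tuple(slice(max(0,o),n-max(0,-o)) for o,n in zip((dk,di,dj),C.shape))
      m=ok[a]&ok[b];L=np.sqrt(di*di+dj*dj+dk*dk)
      I.append(idx[a][m]);J.append(idx[b][m]);V.append((w[a][m]+w[b][m])*L)
G=coo_matrix((np.concatenate(V),(np.concatenate(I),np.concatenate(J))),shape=(C.size,)*2).tocsr()
st=idx[np.where(TH==37.5)[0][0],0,np.where(Hh==0)[0][0]];en=idx[0,np.where(D==-.5)[0][0],np.where(Hh==.5)[0][0]]
d,pr=dijkstra(G,directed=False,indices=st,return_predecessors=True);p=[];n=en;print(d[en])
while n>=0:p.append(n);n=pr[n]
last=None
for n in p[::-1]:
    k,i,j=np.unravel_index(n,C.shape)
    print((D[i],Hh[j],TH[k]),C[k,i,j].round(1),end="; ")
E
python3 plan.py; python3 -c "
from h import *
show()"
```

```text
40.99538784299354
(np.float64(-30.0), np.float64(0.0), np.float64(37.5)) 8.7; (np.float64(-29.5), np.float64(0.5), np.float64(40.0)) 8.7; (np.float64(-29.0), np.float64(1.0), np.float64(42.5)) 8.9; (np.float64(-28.5), np.float64(1.5), np.float64(42.5)) 8.3; (np.float64(-28.0), np.float64(2.0), np.float64(45.0)) 8.2; (np.float64(-27.5), np.float64(2.5), np.float64(45.0)) 7.9; (np.float64(-27.0), np.float64(3.0), np.float64(47.5)) 7.5; (np.float64(-26.5), np.float64(3.5), np.float64(47.5)) 7.5; (np.float64(-26.0), np.float64(4.0), np.float64(47.5)) 7.2; (np.float64(-25.5), np.float64(4.0), np.float64(47.5)) 7.2; (np.float64(-25.0), np.float64(4.0), np.float64(47.5)) 6.8; (np.float64(-24.5), np.float64(4.5), np.float64(47.5)) 6.7; (np.float64(-24.0), np.float64(4.5), np.float64(47.5)) 6.5; (np.float64(-23.5), np.float64(5.0), np.float64(47.5)) 6.2; (np.float64(-23.0), np.float64(5.0), np.float64(47.5)) 6.2; (np.float64(-22.5), np.float64(5.0), np.float64(47.5)) 5.9; (np.float64(-22.0), np.float64(5.5), np.float64(47.5)) 5.7; (np.float64(-21.5), np.float64(5.5), np.float64(47.5)) 5.6; (n
[... 2074 characters left out ...]
.float64(10.0)) 2.7; (np.float64(-3.5), np.float64(4.5), np.float64(7.5)) 2.8; (np.float64(-3.0), np.float64(4.0), np.float64(5.0)) 2.6; (np.float64(-2.5), np.float64(3.5), np.float64(2.5)) 2.3; (np.float64(-2.5), np.float64(3.0), np.float64(2.5)) 2.4; (np.float64(-2.0), np.float64(2.5), np.float64(0.0)) 2.0; (np.float64(-2.0), np.float64(2.0), np.float64(0.0)) 2.0; (np.float64(-1.5), np.float64(1.5), np.float64(0.0)) 1.5; (np.float64(-1.0), np.float64(1.0), np.float64(0.0)) 1.0; (np.float64(-0.5), np.float64(0.5), np.float64(0.0)) 0.5; root: depth -63.1 side -0.2 above-slat 12.2 mm; tilt 37.5 yaw -2.3 deg F [ 0.2  0.5 -0.7] T [0.06 0.07 0.  ] gap 49.2 q [ 10.   3.  82.  -1.  91. 102.] t 5.7
```

```bash
cat >> h.py <<'E'
def hook(save_as=None):
    r,R,s=bin_now()
    for n in("side","top"):
        f=env.grab_frame(n); W=pts(f); Q=((W-r)@R*1e3); px=f["pixels"].astype(int)
        m=(abs(Q[...,0]-2)<22)&(abs(Q[...,1])<32)&(Q[...,2]>2)&(Q[...,2]<40)&(((W-FM)@FN)<-.004)
        q=Q[m]; fl=q[(q[:,0]>6)&(q[:,2]>10)]; pl=q[(q[:,0]<4)&(q[:,0]>-9)&(q[:,2]>4)]
        for nm,k in(("flange",fl),("plate",pl)):
            if len(k)>6: print(n,nm,len(k),"x %s y %s z %s"%tuple(np.percentile(k[:,i],[5,50,95,99]).round(1) for i in range(3)))
        if save_as: save(f,n+save_as)
E
python3 -c "
from h import *
show();hook('p.png');goto(-35,0,-2,40,'next')
a=cv2.imread('pics/sidep.png')[140:400,130:430];b=cv2.imread('pics/topp.png')[120:320,180:380]
cv2.imwrite('pics/p.png',np.hstack([cv2.resize(a,(460,400)),cv2.resize(b,(340,400))[:,:]]))
"
```

```text
root: depth -63.1 side -0.2 above-slat 12.2 mm; tilt 37.5 yaw -2.3 deg F [ 0.2  0.5 -0.7] T [0.06 0.07 0.  ] gap 49.2 q [ 10.   3.  82.  -1.  91. 102.] t 5.7
side flange 141 x [ 8.1 11.  13.5 14.3] y [-14.4   3.6  18.   19.4] z [12.2 19.6 26.8 27.6]
side plate 108 x [-5.1 -2.5  0.6  1.2] y [-12.5   6.6  25.8  26.1] z [ 4.7 10.2 14.3 15.5]
top flange 26 x [ 9.4 10.6 12.8 13.7] y [-17.7 -14.8 -11.5 -11.2] z [11.1 19.5 25.1 25.8]
top plate 23 x [-5.6 -2.2 -0.6 -0.6] y [-24.5 -19.4 -15.2 -15. ] z [ 5.2  8.8 12.5 13.2]
next [29.5 -0.2 14.1] [ 0.23 -2.42  0.13]
```

View pics/p.png

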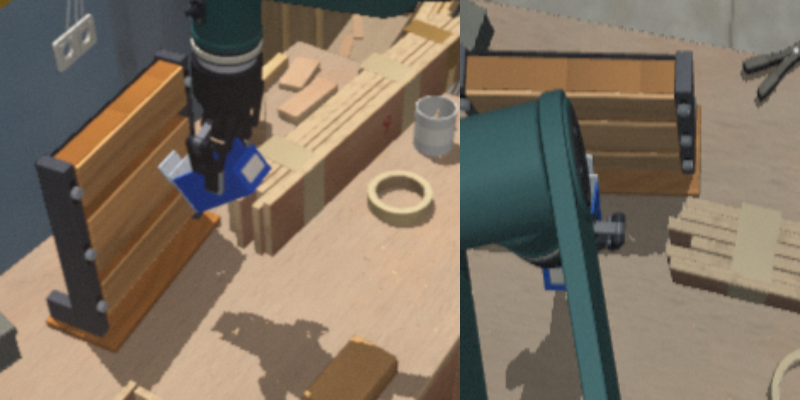

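The picture shows the bin tilted in front of the board, hook at about (170,165) px, and the depth points match the model within about 1 mm.

```bash
python3 -c "
from h import *
goto(-30,0,1.5,44,'next')"
```

```text
next [36.6 -0.1  7.2] [ 0.24 -6.42  0.12]
```

servo_tool(
  increments="7 0 1.4 0 -1.2 0 20;14 0 3 0 -2.5 0 20;21 0 4.2 0 -3.7 0 20;28 0 5.6 0.1 -5 0 20;33 0 6.6 0.2 -6 0 20;36.6 0 7.2 0.2 -6.4 0 20;36.6 0 7.2 0.2 -6.4 0 20;36.6 0 7.2 0.2 -6.4 0 20",
)

```text
t: 6.6
tcp_pos: [0.5746, 0.1487, 0.2266]
tcp_rot: [[0.999, -0.036, -0.032], [-0.036, -0.999, 0.001], [-0.032, -0.0, -0.999]]
wrist_force: [-0.1, 0.5, -2.2]
finger_gap: 0.0493
grasp_force: 62.5
```

```bash
python3 -c "
from h import *
show();hook();goto(-20,0,6,46,'A');goto(-15,0,9.7,46,'B')"
```

```text
root: depth -29.0 side 0.2 above-slat 3.6 mm; tilt 43.9 yaw -2.1 deg F [-0.1  0.5 -2.2] T [ 0.02  0.04 -0.  ] gap 49.3 q [  9.  12.  72.   0.  98. 101.] t 6.6
side flange 102 x [ 7.8 10.8 12.6 14.5] y [-13.9   3.   17.9  18.7] z [12.9 18.5 24.3 25.4]
side plate 75 x [-5.4 -2.6  0.3  1.2] y [-3.4 10.8 25.8 26.4] z [ 4.9  9.8 13.8 14.4]
A [ 9.8  0.1 -4.5] [-0.01 -2.17  0.13]
B [14.7  0.1 -8.4] [-0.01 -2.17  0.13]
```

```bash
sed -i 's/ZS=.198/ZS=.199/' h.py; python3 -c "
from h import *
goto(-20,0,6,46,'A');goto(-15,0,9.7,46,'B')"
```

```text
A [ 9.8  0.1 -5.5] [-0.01 -2.17  0.13]
B [14.7  0.1 -9.4] [-0.01 -2.17  0.13]
```

servo_tool(
  increments="3.3 0 -1.8 0 -1 0 20;6.5 0 -3.6 0 -2 0 20;9.8 0 -5.5 0 -2.2 0.1 20;11.5 0 -6.8 0 -2.2 0.1 20;13 0 -8 0 -2.2 0.1 20;14.7 0 -9.4 0 -2.2 0.1 20;14.7 0 -9.4 0 -2.2 0.1 20;14.7 0 -9.4 0 -2.2 0.1 20",
)

```text
t: 7.5
tcp_pos: [0.5899, 0.1481, 0.2357]
tcp_rot: [[0.997, -0.038, -0.07], [-0.038, -0.999, 0.003], [-0.071, -0.0, -0.998]]
wrist_force: [0.0, -1.0, -2.3]
finger_gap: 0.0493
grasp_force: 62.5
```

```bash
python3 -c "
from h import *
show();hook('q.png')
for t in ((-13,10,42.5),(-12,10,37.5),(-11,10,35),(-9.5,9,30),(-8,7.5,22.5)): goto(t[0],0,t[1],t[2],t)
a=cv2.imread('pics/sideq.png')[150:350,130:330];cv2.imwrite('pics/q.png',cv2.resize(a,(600,600)))"
```

```text
root: depth -14.6 side 0.1 above-slat 9.6 mm; tilt 46.0 yaw -2.2 deg F [ 0.  -1.  -2.3] T [ 0.   -0.08  0.03] gap 49.3 q [  8.  15.  67.   1. 102. 101.] t 7.5
side plate 66 x [-5.  -2.   1.1  1.7] y [-4.8 11.3 25.6 26.4] z [ 5.5  9.9 13.6 13.8]
(-13, 10, 42.5) [0.4 0.  2.8] [-0.01  3.56  0.02]
(-12, 10, 37.5) [-0.1  0.   7.8] [-0.01  8.56  0.02]
(-11, 10, 35) [ 0.3  0.  10.2] [-1.000e-02  1.106e+01  2.000e-02]
(-9.5, 9, 30) [ 1.   0.  16.3] [-1.000e-02  1.606e+01  2.000e-02]
(-8, 7.5, 22.5) [ 2.2  0.  25.6] [-1.000e-02  2.356e+01  2.000e-02]
```

View pics/q.png

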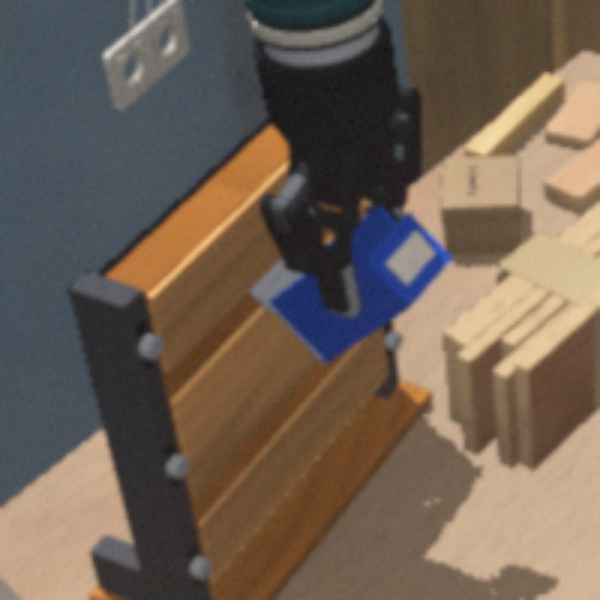

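The hook tip is in the groove (around (265,290) px) with no contact force. I'll start turning down.

servo_tool(
  increments="0.2 0 1.4 0 1.8 0 20;0.4 0 2.8 0 3.6 0 20;0.1 0 5.2 0 6 0 20;0 0 7.8 0 8.6 0 20;0.1 0 9 0 9.8 0 20;0.3 0 10.2 0 11 0 20;0.3 0 10.2 0 11 0 20;0.3 0 10.2 0 11 0 20",
)

```text
t: 8.4
tcp_pos: [0.5896, 0.1481, 0.2255]
tcp_rot: [[0.992, -0.038, 0.121], [-0.038, -0.999, -0.004], [0.121, -0.0, -0.993]]
wrist_force: [0.6, 1.1, -1.2]
finger_gap: 0.0494
grasp_force: 62.5
```

```bash
python3 -c "
from h import *
show()
for t in ((-11,10,35),(-9.5,9,30),(-8,7.5,22.5),(-7,7,20),(-6,6.5,17.5)): goto(t[0],0,t[1],t[2],t)"
```

```text
root: depth -10.8 side 0.0 above-slat 10.1 mm; tilt 35.1 yaw -2.2 deg F [ 0.6  1.1 -1.2] T [ 0.01  0.12 -0.04] gap 49.4 q [  9.   8.  77.  -1.  88. 102.] t 8.4
(-11, 10, 35) [-0.3  0.   0.1] [-0.02  0.05  0.01]
(-9.5, 9, 30) [-0.7  0.   6.2] [-0.02  5.05  0.01]
(-8, 7.5, 22.5) [-1.3  0.  15.5] [-2.000e-02  1.255e+01  1.000e-02]
(-7, 7, 20) [-0.8  0.  18.7] [-2.000e-02  1.505e+01  1.000e-02]
(-6, 6.5, 17.5) [-0.2  0.  22. ] [-2.000e-02  1.755e+01  1.000e-02]
```

servo_tool(
  increments="-0.4 0 3.1 0 2.5 0 20;-0.7 0 6.2 0 5 0 20;-1 0 9.3 0 7.5 0 20;-1.2 0 12.4 0 10 0 20;-1.3 0 15.5 0 12.5 0 20;-0.8 0 18.7 0 15 0 20;-0.8 0 18.7 0 15 0 20;-0.8 0 18.7 0 15 0 20",
)

```text
t: 9.2
tcp_pos: [0.5911, 0.148, 0.2069]
tcp_rot: [[0.927, -0.038, 0.373], [-0.035, -0.999, -0.014], [0.373, -0.0, -0.928]]
wrist_force: [0.2, 0.1, -1.6]
finger_gap: 0.0497
grasp_force: 62.5
```

```bash
python3 -c "
from h import *
show()
for t in ((-7,7,20),(-5.5,6,15),(-4,5,10),(-3,4,5),(-2.5,3.2,2.5),(-1.5,2,0.5)): goto(t[0],0,t[1],t[2],t)"
```

```text
root: depth -7.0 side 0.0 above-slat 7.0 mm; tilt 20.1 yaw -2.2 deg F [ 0.2  0.1 -1.6] T [-0.02  0.3   0.02] gap 49.7 q [ 11.  -1.  91.  -5.  69. 105.] t 9.2
(-7, 7, 20) [-0.   0.   0.1] [-0.02  0.1   0.01]
(-5.5, 6, 15) [-0.8  0.   6.5] [-0.02  5.1   0.01]
(-4, 5, 10) [-1.2  0.  13. ] [-2.00e-02  1.01e+01  1.00e-02]
(-3, 4, 5) [-1.6  0.  19.5] [-2.00e-02  1.51e+01  1.00e-02]
(-2.5, 3.2, 2.5) [-1.7  0.  23. ] [-0.02 17.6   0.  ]
(-1.5, 2, 0.5) [-1.4  0.  26.6] [-0.02 19.6   0.  ]
```

servo_tool(
  increments="-0.4 0 3.2 0 2.5 0 20;-0.8 0 6.5 0 5 0 20;-1 0 9.8 0 7.5 0 20;-1.2 0 13 0 10 0 20;-1.4 0 16.3 0 12.5 0 20;-1.6 0 19.5 0 15 0 20;-1.7 0 23 0 17.6 0 20;-1.7 0 23 0 17.6 0 20",
)

```text
t: 10.0
tcp_pos: [0.5971, 0.1476, 0.183]
tcp_rot: [[0.773, -0.038, 0.633], [-0.029, -0.999, -0.025], [0.634, 0.001, -0.773]]
wrist_force: [-0.8, 1.2, -2.2]
finger_gap: 0.0493
grasp_force: 62.5
```

```bash
python3 -c "
from h import *
show()
for t in ((-2,3,0),(-2,2,0),(-2,1,0),(-2,0,0),(-2,-1,0),(-1,2,0)): goto(t[0],0,t[1],t[2],t)"
```

```text
root: depth -3.5 side -0.2 above-slat 1.1 mm; tilt 2.7 yaw -2.2 deg F [-0.8  1.2 -2.2] T [0.01 0.53 0.  ] gap 49.3 q [ 14.  -8. 106. -14.  45. 113.] t 10.0
(-2, 3, 0) [ 1.3 -0.2  2.1] [0.03 2.67 0.03]
(-2, 2, 0) [ 0.7 -0.2  2.9] [0.03 2.67 0.03]
(-2, 1, 0) [ 0.1 -0.2  3.7] [0.03 2.67 0.03]
(-2, 0, 0) [-0.6 -0.2  4.4] [0.03 2.67 0.03]
(-2, -1, 0) [-1.2 -0.2  5.2] [0.03 2.67 0.03]
(-1, 2, 0) [ 1.5 -0.2  3.5] [0.03 2.67 0.03]
```

```bash
python3 -c "
from h import *
goto(-1.2,0,0.8,0,'a');goto(-1.2,0,-1,0,'b')"
```

```text
a [ 0.6 -0.2  4.3] [0.03 2.67 0.03]
b [-0.6 -0.2  5.7] [0.03 2.67 0.03]
```

servo_tool(
  increments="0.2 0 0.8 0 0.6 0 20;0.3 -0.1 1.7 0 1.2 0 20;0.4 -0.2 2.6 0 1.8 0 20;0.5 -0.2 3.5 0 2.4 0 20;0.5 -0.2 4.2 0 2.7 0 20;0.5 -0.2 4.2 0 2.7 0 20;0.5 -0.2 4.2 0 2.7 0 20;0.5 -0.2 4.2 0 2.7 0 20",
)

```text
t: 10.8
tcp_pos: [0.5996, 0.1477, 0.1826]
tcp_rot: [[0.742, -0.039, 0.669], [-0.029, -0.999, -0.026], [0.67, 0.0, -0.742]]
wrist_force: [-21.0, -1.1, 7.9]
finger_gap: 0.0496
grasp_force: 64.8
```

```bash
python3 -c "
from h import *
show();goto(-1.2,0,-0.5,0,'a');goto(-0.5,0,-2,0,'b');goto(-0.5,0,-4,0,'b')"
```

```text
root: depth -1.9 side -0.0 above-slat 3.5 mm; tilt -0.1 yaw -2.2 deg F [-21.   -1.1   7.9] T [-0.1   1.68 -0.08] gap 49.6 q [ 14.  -8. 107. -17.  41. 115.] t 10.8
a [-2.1  0.   3.3] [ 0.04 -0.07 -0.03]
b [-2.6  0.   4.9] [ 0.04 -0.07 -0.03]
b [-3.9  0.   6.4] [ 0.04 -0.07 -0.03]
```

servo_tool(
  increments="-0.8 0 -0.7 0 0 0 20;-1.5 0 -1.3 0 0 0 20;-1.5 0 -1.3 0 0 0 20;-1.5 0 -1.3 0 0 0 20;-1.8 0 -0.9 0 0 0 20;-2.2 0 -0.5 0 0 0 20;-2.2 0 -0.5 0 0 0 20;-2.2 0 -0.5 0 0 0 20",
)

```text
t: 11.6
tcp_pos: [0.5995, 0.1481, 0.1812]
tcp_rot: [[0.739, -0.038, 0.672], [-0.028, -0.999, -0.025], [0.673, -0.001, -0.74]]
wrist_force: [-3.1, -0.9, 0.2]
finger_gap: 0.0492
grasp_force: 63.1
```

```bash
python3 -c "
from h import *
show();hook()"
```

```text
root: depth -2.1 side 0.4 above-slat 2.3 mm; tilt -0.3 yaw -2.2 deg F [-3.1 -0.9  0.2] T [0.01 0.63 0.06] gap 49.2 q [ 14.  -8. 108. -17.  41. 115.] t 11.6
side plate 71 x [-8.  -2.7 -2.  -1.9] y [-20.8   2.9  26.5  27.4] z [ 4.3  9.8 16.1 17.5]
top plate 55 x [-8.1 -3.  -2.  -1.9] y [-23.8  -1.   24.   24.5] z [ 4.9  8.5 14.2 15.6]
```

servo_tool(
  increments="-0.4 0 0.2 0 0 0 20;-0.7 0 0.5 0 0 0 20;-1 0 0.9 0 0 0 20;-1.3 0 1.2 0 0 0 20;-1.6 0 1.5 0 0 0 20;-1.6 0 1.5 0 0 0 20;-1.6 0 1.5 0 0 0 20;-1.6 0 1.5 0 0 0 20",
)

```text
t: 12.5
tcp_pos: [0.5992, 0.148, 0.179]
tcp_rot: [[0.739, -0.038, 0.672], [-0.028, -0.999, -0.025], [0.673, -0.0, -0.74]]
wrist_force: [0.1, -1.1, -0.4]
finger_gap: 0.0496
grasp_force: 62.6
```

```bash
python3 -c "
from h import *
show()"
```

```text
root: depth -2.3 side 0.3 above-slat 0.1 mm; tilt -0.3 yaw -2.2 deg F [ 0.1 -1.1 -0.4] T [-0.04  0.32 -0.09] gap 49.6 q [ 14.  -8. 108. -17.  40. 115.] t 12.5
```

servo_tool(
  increments="-0.3 0 0.3 0 0 0 20;-0.6 0 0.6 0 0 0 20;-0.8 0 0.9 0 0 0 20;-1.1 0 1.2 0 0 0 20;-1.1 0 1.2 0 0 0 20;-1.1 0 1.2 0 0 0 20;-1.1 0 1.2 0 0 0 20;-1.1 0 1.2 0 0 0 20",
)

```text
t: 13.3
tcp_pos: [0.5993, 0.148, 0.1787]
tcp_rot: [[0.738, -0.038, 0.674], [-0.028, -0.999, -0.025], [0.674, -0.0, -0.739]]
wrist_force: [-5.8, -1.0, 5.1]
finger_gap: 0.0493
grasp_force: 63.6
```

```bash
python3 -c "
from h import *
show()"
```

```text
root: depth -2.2 side 0.3 above-slat -0.1 mm; tilt -0.4 yaw -2.2 deg F [-5.8 -1.   5.1] T [-0.21  0.18 -0.19] gap 49.3 q [ 14.  -8. 108. -17.  40. 115.] t 13.3
```

Seated: light contact on both slat and face. Releasing.

servo_tool(
  increments="0 0 0 0 0 0 56;0 0 0 0 0 0 58;0 0 0 0 0 0 60;0 0 0 0 0 0 65;0 0 0 0 0 0 75;0 0 0 0 0 0 90;0 0 0 0 0 0 100;0 0 0 0 0 0 100",
)

```text
t: 14.1
tcp_pos: [0.599, 0.1479, 0.1768]
tcp_rot: [[0.74, -0.038, 0.672], [-0.028, -0.999, -0.025], [0.672, -0.0, -0.74]]
wrist_force: [0.5, 0.3, 0.1]
finger_gap: 0.0852
grasp_force: 0.0
```

```bash
python3 -c "
from h import *
show();f=env.grab_frame('side');cv2.imwrite('pics/r.png',cv2.resize(f['pixels'][150:350,130:330,::-1],(600,600)))"
```

```text
root: depth -2.6 side 0.2 above-slat -2.2 mm; tilt -0.2 yaw -2.2 deg F [0.5 0.3 0.1] T [0.03 0.29 0.05] gap 85.2 q [ 14.  -8. 108. -17.  40. 115.] t 14.1
```

View pics/r.png

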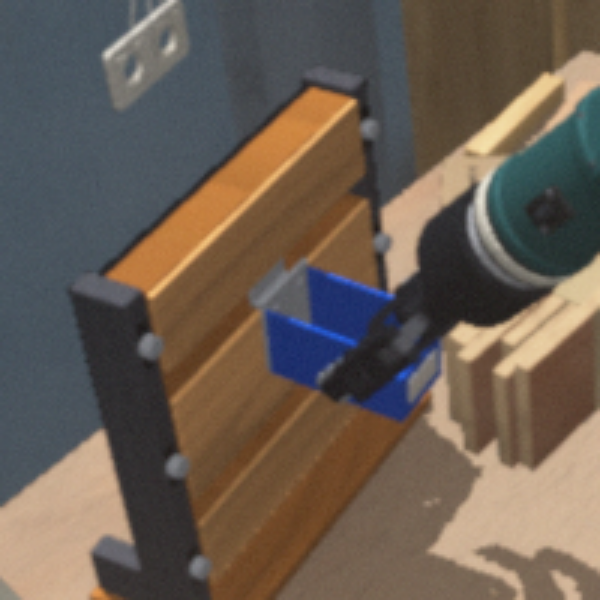

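The bin hangs level in the upper groove (hook at about (270,285) px) and the fingers are open. I'll back straight out along the tool axis.

servo_tool(
  increments="0 0 -8 0 0 0 100;0 0 -20 0 0 0 100;0 0 -35 0 0 0 100;0 0 -55 0 0 0 100;0 0 -80 0 0 0 100;0 0 -105 0 0 0 100;0 0 -120 0 0 0 100;0 0 -120 0 0 0 100",
)

```text
t: 14.95
tcp_pos: [0.5181, 0.1516, 0.2704]
tcp_rot: [[0.735, -0.037, 0.677], [-0.029, -0.999, -0.023], [0.678, -0.003, -0.735]]
wrist_force: [-0.4, 0.3, 0.7]
finger_gap: 0.0856
grasp_force: 0.0
```

```bash
python3 -c "
from h import *
s=env.sense();print(s['wrist_force'].round(1),s['tcp_pos'],s['joint_pos'].round(0))
f=env.grab_frame('side');W=pts(f);px=f['pixels'].astype(int)
m=(px[...,2]>px[...,0]+40)&(W[...,0]>.5)&(W[...,0]<.68)&(abs(W[...,1]-.145)<.06)&(W[...,2]>.1)
d=(W[m]-FM); print(m.sum(),np.percentile(d@FN,[1,99]),np.percentile(d@SL,[1,50,99]),np.percentile(W[m][:,2],[1,99]))
cv2.imwrite('pics/f.png',cv2.resize(f['pixels'][130:430,110:450,::-1],(680,600)))"
```

```text
[-0.4  0.3  0.7] [0.51814528 0.15163298 0.27040822] [ 18. -22. 108. -17.  54. 115.]
1746 [-0.10257437 -0.00526034] [-0.02367891  0.02327169  0.02838938] [0.15336295 0.20668225]
```

View pics/f.png

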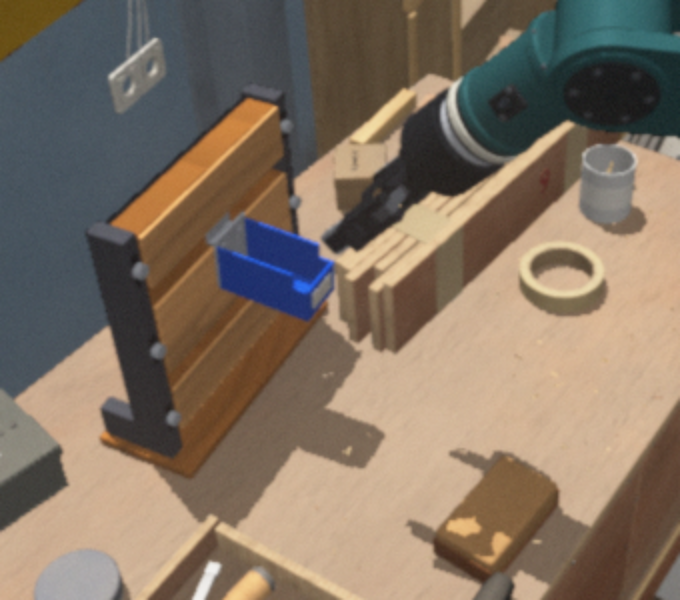

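The bin hangs on its own with its hook at about (225,230) px, centred and against the board. The gripper is clear and the bystanders haven't moved. Handing in.

```bash
python3 -c "
from rig import env
print(env.job_done())"
```

```text
the job is handed in; nothing more can be done
None
```

The blue bin hangs level in the upper groove at mid-board, its back against the board and the gripper clear. It was handed in at about 15 s of the 51 s limit; contact peaked at about 21 N in the end-of-move readings, and the tape roll, sanding block and box were not touched.

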